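Dry-fit a turned pepper mill

ROBOT

A 6-joint arm with a two-finger parallel gripper is mounted at the origin on the work surface. World frame = base frame: x ahead of the robot, y to its left, z up, the work surface at z = 0. Lengths are in m, angles in degrees, forces in N, time in s.
With the tool pointing down it reaches from about 0.3 to 0.775 m from the base axis. Payload 14.6 kg.
Tool frame: the origin (TCP) lies between the finger pads; the fingertips stand 25 mm ahead of it and the grasp point (between the pads) lies 6 mm ahead of it; z points along the fingers, y is the line along which they close (so a half turn about z gives the same grasp; the last joint's range is limited). The gripper opens to 85 mm and grips with 20 to 120 N. Pads are 22 mm wide; open, the fingers measure 114 mm over their backs; the gripper's body (76 mm by 85 mm) begins 54 mm behind the grasp point. The pads swing forward as they close: fully open they stand 13 mm farther back than shut.
Start: joints at [72.617, 17.183, 87.147, -0, 75.671, -3.816], TCP at [0.129, 0.535, 0.256] pointing down, gripper open.
Joint ranges: [-173.82, 173.82], [-45.26, 126.66], [13.44, 144.39], [-59.66, 239.66], [0, 175.72], [-146.38, 146.38]. Speed limits (degrees/s): [127.2, 127.2, 147.25, 180, 180, 180].

INTERFACE

Orientations are given as a 3x3 rotation matrix whose columns are the frame's x, y, z axes.
In Python, from plant import get_obs, get_image, sign_off, boxes_of, silhouettes gives the robot as it stands.
- The arm moves only by the tool carry_out, never from a script. Its argument "commands" is a list that holds one entry, the list of rows, each a list of 4 numbers: the shift along the world's x, y, z in mm, then the turn about the world's z in degrees. In form: [[[dx, dy, dz, spin], ...]]. A call has 1 to 20 rows; each row shifts and turns the commanded pose from where the row before left it; what a row does not reach is not made up. A row lasts 1/12 s, in which the tool goes at most 41.7 mm and 7.16 degrees, less where a joint would pass 70% of its speed; a pose out of reach is approached as far as the arm can. A call with a gripper value outside its range is refused whole. "hand" is the opening, from 0 (shut) to 1 (fully open), set as the call begins (left out, the last holds). The fingers move at their own pace and stop on an object; "newtons" is the grip in N (left out, the last holds). Time passes only in rows, so rows that do not move let the fingers close. It gives the time, the measured TCP pose, the force, the opening and the grip force at its end, in the units of the state.
- get_obs(): the state, without advancing time (a new reading comes with each control period).
- get_image(name): name is "scene" or "top"; returns a dict with "img" (420x560x3 uint8, red, green, blue), "camera_matrix" (3x3 intrinsics, pixels), "k1" (the pictures are not rectified: a ray, as slopes to the right and down, at radius r is drawn at 1 + k1 r^2 times it, then the intrinsics apply), "view" (4x4, takes a point from world to camera coordinates). Camera axes: x right, y down, z forward; pixel columns grow to the right and rows downward; lengths in m; the calibration is good to about 2 mm. A picture is of the moment at which its call begins. There is no depth.
- sign_off(): hands the job in; it is judged then, once.
Trained networks look in the newest picture that a camera, given by its name, has taken for a name from the list of things; names that differ only in an ending like _2 or _b are one class to them, and where a whole thing is asked for, a point or a joint stands for the part that bears it (a point fixed in the world has none). Each returns a list of dicts, best first, with "score" (0 to 1); they miss things now and then, are a little off and sometimes report something else, mostly with a low value. They report only what shows in the picture. A call takes as long as a camera call. They do not tell look-alikes from the thing itself.
- boxes_of(camera, query): "pixel" ([column, row] in pixels, amid what is visible of it).
- silhouettes(camera, query): "pixels" (420x560 bool, what is visible of it) and "pixel" ([column, row] in pixels, amid what is visible of it).
The state is a dict: "time_s": time; "joint_positions": joint angles; "joint_vel": joint speeds; "joint_torque": joint torques, N m; "eef_pos": TCP position; "eef_rot": TCP orientation; "ft_force": force on the tool from outside, world axes, zero at the start; "moment": the same for the moment, N m; "opening": finger opening in m; "grip_force": force on a finger pad.
Only numpy, scipy, OpenCV 4.12 (cv2) and the standard library are available. Lean on these libraries where they do the work, as an engineer would, in place of code of your own. Each camera call takes 0.05 s, during which the arm holds its last target. There are 200 camera calls.

TASK

Dry-fit the pepper mill that is clamped upright on the bench: push the short metal drive shaft down its bore, end fully home in the socket of the grinder at the bottom and standing upright, then put on the matching turned head and press it down until it sits flush and level on the body. Leave everything else where it is.

Things in the scene. Friction and masses are not known exactly. Their poses are not given: they have to be found in the camera images.
- mill: Dark turned wooden mill body, 60 mm across, 105 mm high, fixed upright in the nose of a wooden handscrew clamp lying on the bench (jaws 40 mm high, x = -65 to 180 mm, outer faces at y = +-64 mm; screw handles reach 145 mm out to +y at x = 75 mm and to -y at x = 155 mm). Origin: centre of the underside, on the bench; z up along its bore
- mill_rim (a point): Centre of the mill's mouth, 105 mm above the bench: a flat rim round a plain bore 30 mm wide. Three small sprung catches, 3 to 8 mm below the rim, stand out to 12 mm from the bore's axis; they resist the head's spigot (press in with some 5 to 12 N), then grip it
- bore_foot (a point): Point on the bore's axis at z = 30 mm, on the flat grey face of the grinder that closes the bore. The face has one round socket 10 mm wide, 17 mm deep (floor at z = 13 mm). The grinder sits off centre: its socket's axis lies 2 to 5 mm to one side of this point, in any direction, differently each time and not given, so feel for it with the shaft. It does not shift when pushed
- shaft: The drive shaft: a plain round aluminium rod, 8 mm in diameter, 106 mm long, 42 g, foot edge chamfered 1 mm; the SHORTER of the two rods standing in the block. Origin: centre of its foot; z along it. A sprung clip 6 to 9 mm down the grinder's socket resists its foot (5 to 15 N to pass), then grips it: it is home only on the socket's floor
- shaft_top (a point): Centre of the shaft's upper end, 106 mm from its foot: about 123 mm above the bench while it stands in the block; 14 mm above the mill's rim once home in the mill. The socket leaves play: there the shaft can be left leaning by up to 7 degrees and stays so; the head goes on over it only with this point within about 6 mm of the bore's axis
- cap: The mill's head: a dark turned wooden disc 60 mm in diameter, the SMALLER of the two heads, 60 g, standing on its spigot. Origin: centre of the spigot's foot; z up. Spigot: tube 28.4 mm outside, z = 0 to 10 mm, foot chamfered. Disc underside z = 10, top z = 30 mm. A hollow 22 mm wide, up to z = 26 mm, takes the shaft's top. Seated, its underside lies on the rim, origin 95 mm above the mill's
- cap_knob (a point): Middle of the round knob on the head, 46 mm above the spigot's foot: 24 mm in diameter from z = 38 to 54 mm of the head, on an 18 mm neck
- block: Pale wooden offcut 150 x 50 x 45 mm, fixed to the bench, with two loose holes 10 mm across and 28 mm deep (floors at z = 17 mm) at x = +40 and -40 mm of its long axis, y = 0; one rod stands in each. Origin: centre of its underside; x along its length
- long_shaft: Bystander: a like rod for a taller mill, 8 mm in diameter, 165 mm long, in the block's other hole. Origin: centre of its foot
- big_cap: Bystander: a like head for a fatter mill, disc 78 mm in diameter, same knob. Origin: centre of its spigot's foot
- tall_mill: Bystander: a finished pale mill, 215 mm tall, 62 mm across. Origin: centre of its underside
- oil_bottle: Bystander: amber bottle of finishing oil, 170 mm tall, 62 mm across. Origin: centre of its underside
- wax_jar: Bystander: low metal jar, 72 mm across, 55 mm tall. Origin: centre of its underside
- sanding_block: Bystander: cork block 110 x 60 x 28 mm lying flat. Origin: centre of its underside
- screwdriver: Bystander: screwdriver, 150 mm long, lying on the bench. Origin: near its middle, x along it
There are look-alikes about, which are no part of the job. Leave any purple or yellow look-alike of the cap alone.

How it is judged:
By the outcome, as a careful person would: the job done as asked, in the order asked, and still so for the second after the job is handed in, with the robot touching nothing.
It also fails if it takes over 72 s, if anything falls off the work surface, if the arm or the gripper's body presses on something with over 40 N, if the wrist force passes 120 N, or if a joint passes its speed limit or range.

## Working session

There is one attempt and no reset: what is moved stays moved. The work goes in short steps, Python scripts to look and compute and a tool call to move; the robot and the scene stay as the last step left them, time stands still between calls to the robot, and variables do not carry over. Pictures are saved under pics/ and viewed, at most 10 in all, crops included, and the job is handed in when it is done.

Besides the shell and the picture viewer there is one more tool, called after "Emit:" in YAML: its name, and indented under it one key for each argument. carry_out: Moves the arm, as the interface text tells. Its arguments: {"type":"object","properties":{"commands":{"type":"array"},"hand":{"type":"number"},"newtons":{"type":"number"}},"required":["commands"]}

```bash
mkdir -p pics; cat > h.py <<'E'
import numpy as np, cv2
from plant import *
def ray(im,px):
    K=im["camera_matrix"];s=np.array([(px[0]-K[0,2])/K[0,0],(px[1]-K[1,2])/K[1,1]])
    u=s.copy()
    for _ in range(20): u=s/(1+im["k1"]*(u@u))
    V=np.array(im["view"]);R=V[:3,:3];return -R.T@V[:3,3],R.T@np.array([u[0],u[1],1])
def at_z(im,px,z):
    o,d=ray(im,px);return o+d*(z-o[2])/d[2]
def proj(im,p):
    V=np.array(im["view"]);c=V[:3,:3]@np.array(p)+V[:3,3];u=c[:2]/c[2];u=u*(1+im["k1"]*(u@u))
    K=im["camera_matrix"];return np.array([K[0,0]*u[0]+K[0,2],K[1,1]*u[1]+K[1,2]])
def tri(a,pa,b,pb):
    A=np.zeros((3,3));B=np.zeros(3)
    for im,p in((a,pa),(b,pb)):
        o,d=ray(im,p);d/=np.linalg.norm(d);M=np.eye(3)-np.outer(d,d);A+=M;B+=M@o
    return np.linalg.solve(A,B)
def save(im,n,box=None,f=1):
    i=im["img"][...,::-1]
    if box: i=i[box[1]:box[3],box[0]:box[2]]
    cv2.imwrite("pics/"+n+".png",cv2.resize(i,None,fx=f,fy=f,interpolation=cv2.INTER_CUBIC))
E
python3 - <<'E'
from h import *
s=get_image("scene");t=get_image("top")
save(s,"s0",f=1.4);save(t,"t0",f=1.4)
for q in["mill","mill_rim","shaft","shaft_top","cap","cap_knob","block","long_shaft","big_cap"]:
  for c in("scene","top"):
    print(q,c,[(np.round(r["pixel"]).astype(int).tolist(),round(r["score"],2)) for r in boxes_of(c,q)[:5]])
for im in(s,t): V=im["view"];print(np.round(-V[:3,:3].T@V[:3,3],3),np.round(V[:3,:3],2).tolist(),im["camera_matrix"][0,0])
E
```

```text
mill scene [([278, 268], 0.65)]
mill top [([299, 164], 0.59)]
mill_rim scene [([276, 266], 0.87)]
mill_rim top [([296, 164], 0.87)]
shaft scene [([161, 239], 0.45), ([361, 197], 0.39)]
shaft top [([395, 214], 0.53)]
shaft_top scene []
shaft_top top [([396, 215], 0.58)]
cap scene [([360, 196], 0.74), ([400, 194], 0.64), ([342, 178], 0.58)]
cap top [([124, 246], 0.8), ([174, 296], 0.67), ([169, 254], 0.56)]
cap_knob scene [([366, 199], 0.79), ([402, 193], 0.75), ([340, 178], 0.68)]
cap_knob top [([176, 296], 0.91), ([168, 255], 0.89), ([126, 243], 0.64), ([299, 165], 0.32), ([105, 178], 0.26)]
block scene [([171, 248], 0.57)]
block top [([387, 235], 0.9), ([400, 217], 0.74)]
long_shaft scene [([162, 210], 0.7)]
long_shaft top []
big_cap scene [([374, 226], 0.8), ([297, 208], 0.63)]
big_cap top [([184, 206], 0.78), ([248, 261], 0.28)]
[ 1.432 -0.282  0.827] [[0.32, 0.95, 0.01], [0.57, -0.18, -0.8], [-0.76, 0.27, -0.6]] 481.52152798315524
[0.323 0.033 1.149] [[-0.0, -1.0, 0.0], [-0.98, 0.0, -0.19], [0.19, -0.0, -0.98]] 437.8456973858829
```

View pics/s0.png

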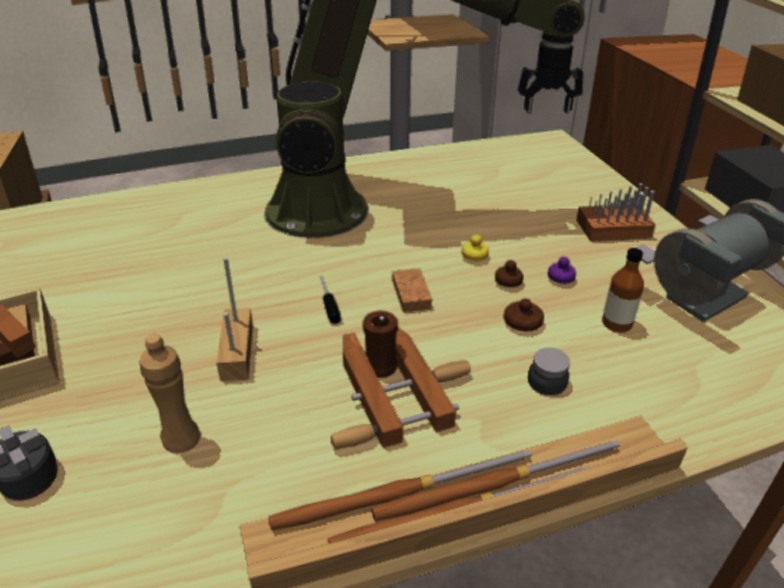

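View pics/t0.png

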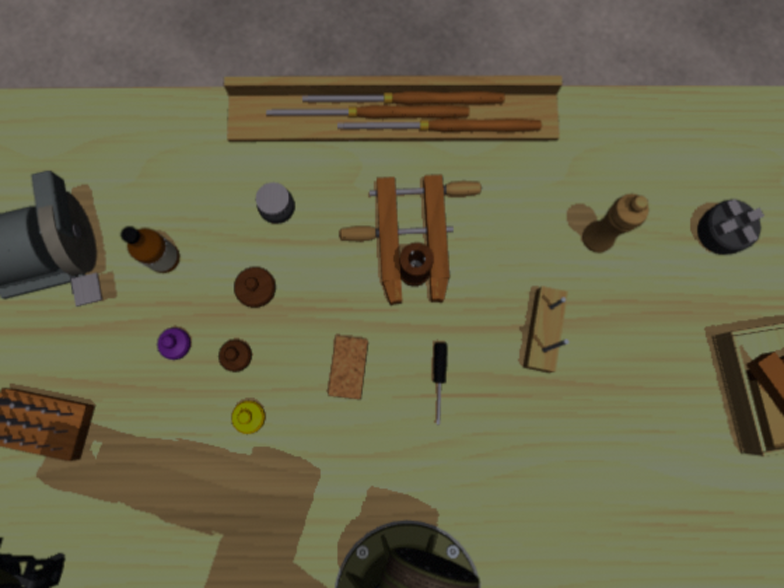

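The pictures show these possible heads, by top pixel: small brown (168,254), big brown (182,205), purple (124,245), yellow (177,297). The rods are the short one (398,216) and the long one (395,248); the tall mill at (448,150) is another mill look-alike. I choose the small brown head, the short rod (the far one) and the dark mill in the clamp at (298,186).

```bash
python3 - <<'E'
from h import *
s=get_image("scene");t=get_image("top")
def crop(im,b,f):
    return cv2.resize(im["img"][b[1]:b[3],b[0]:b[2],::-1],(400,300),interpolation=cv2.INTER_CUBIC)
a=[crop(t,(360,190,440,250),5),crop(t,(258,156,338,216),5),crop(s,(130,180,210,240),5),crop(t,(130,226,210,286),5)]
cv2.imwrite("pics/c1.png",np.vstack([np.hstack(a[:2]),np.hstack(a[2:])]))
for c,q in(("top","mill"),("scene","mill"),("top","cap"),("top","block"),("top","shaft"),("scene","shaft"),("scene","cap"),("top","cap_knob")):
  im=s if c=="scene" else t
  for r in silhouettes(c,q)[:4]:
    ys,xs=np.nonzero(r["pixels"]);
    if len(xs)<4: continue
    print(c,q,round(r["score"],2),np.round(r["pixel"]),xs.min(),xs.max(),ys.min(),ys.max(),np.round([xs.mean(),ys.mean()],1),im["img"][ys,xs].mean(0).astype(int),np.round(cv2.minAreaRect(np.c_[xs,ys].astype(np.float32))[2]))
E
```

```text
top mill 0.95 [296. 163.] 243 342 124 217 [294.6 168.1] [92 61 34] 18.0
scene mill 0.98 [276. 270.] 236 335 222 319 [281.  272.7] [105  69  43] 7.0
top cap 0.85 [173. 296.] 165 188 286 309 [176.5 297.8] [113 111   3] 90.0
top cap 0.75 [166. 253.] 156 179 242 265 [167.6 253.4] [53 32 17] 90.0
top cap 0.59 [124. 244.] 112 136 233 255 [123.5 244.5] [67 31 85] 0.0
top block 0.65 [388. 234.] 374 403 206 264 [388.5 235.6] [105  88  53] 10.0
top block 0.53 [249. 261.] 235 262 239 284 [248.5 261.7] [113  79  48] 8.0
top block 0.21 [300. 163.] 243 343 124 217 [294.6 168.3] [91 61 34] 19.0
scene shaft 0.45 [163. 239.] 161 167 225 249 [163.8 237.8] [109  92  74] 79.0
scene cap 0.67 [341. 176.] 329 348 167 186 [338.6 177.6] [152 135  46] 50.0
scene cap 0.64 [402. 194.] 391 410 184 201 [401.1 193.4] [72 32 89] 60.0
scene cap 0.56 [360. 195.] 352 373 185 204 [362.7 196. ] [64 42 26] 53.0
top cap_knob 0.91 [179. 299.] 165 189 286 309 [176.9 297.5] [111 109   4] 90.0
top cap_knob 0.83 [166. 254.] 156 179 242 264 [167.3 253.2] [52 30 16] 45.0
top cap_knob 0.78 [126. 243.] 112 136 233 256 [123.9 244.8] [67 32 83] 90.0
top cap_knob 0.54 [439. 161.] 416 462 138 179 [439.7 158.3] [68 53 32] 50.0
```

View pics/c1.png

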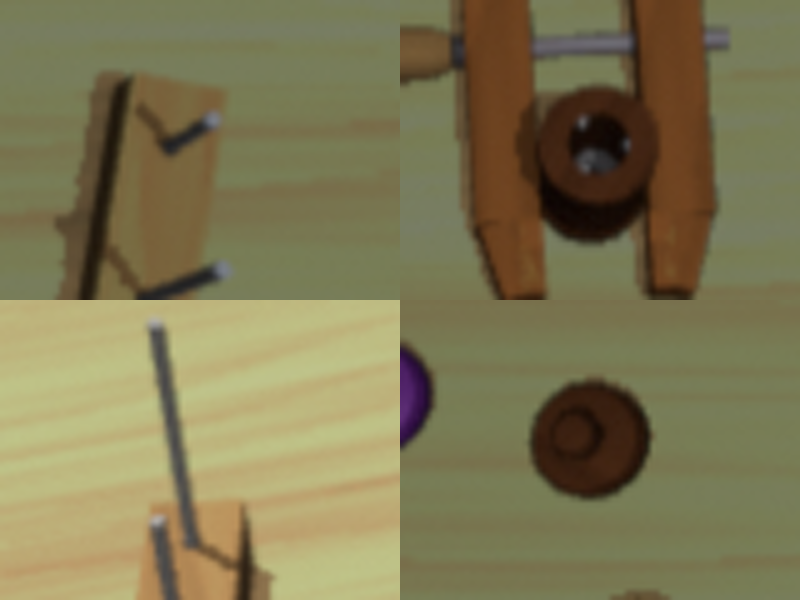

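The crop confirms the choice: the short rod's tip is at top (402.4,213.6), the mill's rim at top (297.3,185.0), and the plain brown small head has its knob at about (165.2,252.4).

```bash
python3 - <<'E'
from h import *
s=get_image("scene");t=get_image("top")
m=lambda v:np.round(np.array(v)*1000,1)
rim=at_z(t,(297.3,185.0),.105);print("rim",m(rim),"scene proj",proj(s,rim))
print("shaft tip top",m(at_z(t,(402.3,213.7),.123)),"scene",m(at_z(s,(161.2,223.6),.123)),"tri",m(tri(t,(402.3,213.7),s,(161.2,223.6))))
print("shaft hole top",m(at_z(t,(393,219.6),.045)))
print("long tip top",m(at_z(t,(360+222/5-.4,190+270/5-.4),.182)),m(at_z(s,(130+155/5-.4,180+24/5-.4),.182)))
print("cap disc",m(at_z(t,(167.6,253.4),.022)),"knob",m(at_z(t,(165.0,252.2),.054)),"scene",m(at_z(s,(362.7,196),.025)))
o=get_obs();print(o)
i=s["img"][200:290,230:330,::-1];j=s["img"][175:220,340:390,::-1]
cv2.imwrite("pics/c2.png",np.hstack([cv2.resize(i,(400,360),interpolation=2),cv2.resize(j,(400,360),interpolation=2)]))
E
```

```text
rim [582.2 -17.6 105. ] scene proj [271.63681675 228.26596528]
shaft tip top [ 506.4 -266.3  123. ] scene [ 507.1 -266.9  123. ] tri [ 506.5 -266.7  122.5]
shaft hole top [ 505.1 -264.3   45. ]
long tip top [ 428.5 -248.9  182. ] [ 430.7 -250.6  182. ]
cap disc [423.2 314.1  22. ] knob [423.4 312.7  54. ] scene [428.1 308.1  25. ]
{'time_s': 1.6, 'joint_positions': array([ 7.26182268e+01,  1.71820989e+01,  8.71481227e+01, -4.46332929e-04,
        7.56706834e+01, -3.81714084e+00]), 'joint_vel': array([-0.03759492, -0.04850571,  0.17285099,  0.034955  ,  0.05375047,
        0.00759637]), 'joint_torque': array([ 1.59160249e-03, -5.43350172e+01, -3.61984098e+01,  1.97573166e-05,
        5.73111756e-04, -1.20688543e-05]), 'eef_pos': array([0.12900862, 0.53463657, 0.25628007]), 'eef_rot': array([[-9.72106417e-01,  2.34540220e-01,  2.48458409e-06],
       [ 2.34540220e-01,  9.72106416e-01, -1.73279391e-05],
       [-6.47937879e-06, -1.62618659e-05, -1.00000000e+00]]), 'ft_force': array([ 0.15301314, -0.19978033,  1.09488033]), 'moment': array([-0.00698323, -0.02654112,  0.01906973]), 'grip_force': 0.0, 'opening': 0.08570341904789341}
```

View pics/c2.png

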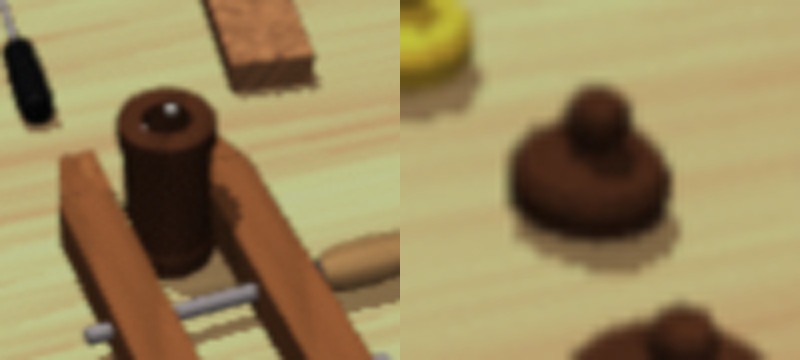

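Emit:
carry_out:
  commands:
    - [[21.5, -27.5, 0, 0], [21.5, -27.5, 0, 0], [21.5, -27.5, 0, 0], [21.5, -27.5, 0, 0], [21.5, -27.5, 0, 0], [21.5, -27.5, 0, 0], [21.5, -27.5, 0, 0], [21.5, -27.5, 0, 0], [21.5, -27.5, 0, 0], [21.5, -27.5, 0, 0], [21.5, -27.5, 0, 0], [21.5, -27.5, 0, 0], [21.5, -27.5, 0, 0], [21.5, -27.5, 0, 0]]
  hand: 0.5

```text
time_s: 2.77
eef_pos: [0.4308, 0.148, 0.2565]
eef_rot: [[-0.972, 0.235, 0.001], [0.235, 0.972, 0.0], [-0.001, 0.0, -1.0]]
ft_force: [0.2, 0.8, -0.3]
opening: 0.0429
grip_force: 0.0
```

Emit:
carry_out:
  commands:
    - [[6.4, -34.7, 0, 0], [6.4, -34.7, 0, 0], [6.4, -34.7, 0, 0], [6.4, -34.7, 0, 0], [6.4, -34.7, 0, 0], [6.4, -34.7, 0, 0], [6.4, -34.7, 0, 0], [6.4, -34.7, 0, 0], [6.4, -34.7, 0, 0], [6.4, -34.7, 0, 0], [6.4, -34.7, 0, 0], [6.4, -34.7, 0, 0], [0, 0, 0, 0], [0, 0, 0, 0]]

```text
time_s: 3.93
eef_pos: [0.5066, -0.2681, 0.2556]
eef_rot: [[-0.972, 0.237, -0.001], [0.237, 0.972, 0.0], [0.001, 0.0, -1.0]]
ft_force: [-1.0, 0.9, -0.5]
opening: 0.0428
grip_force: 0.0
```

Emit:
carry_out:
  commands:
    - [[0, 0, -30, 0], [0, 0, -30, 0], [0, 0, -30, 0], [0, 0, -20, 0], [0, 0, -11, 0], [0, 0, 0, 0]]

```text
time_s: 4.43
eef_pos: [0.5062, -0.2655, 0.1334]
eef_rot: [[-0.972, 0.234, -0.003], [0.234, 0.972, 0.002], [0.003, 0.001, -1.0]]
ft_force: [0.7, -0.8, 0.2]
opening: 0.0431
grip_force: 0.0
```

Emit:
carry_out:
  commands:
    - [[0, 0, 0, 0], [0, 0, 0, 0], [0, 0, 0, 0], [0, 0, 0, 0], [0, 0, 0, 0], [0, 0, 0, 0]]
  hand: 0
  newtons: 100

```text
time_s: 4.93
eef_pos: [0.5075, -0.2671, 0.137]
eef_rot: [[-0.972, 0.235, 0.003], [0.235, 0.972, -0.002], [-0.003, -0.001, -1.0]]
ft_force: [-0.1, -0.4, 6.4]
opening: 0.0022
grip_force: 97.1
```

```bash
python3 - <<'E'
from h import *
s=get_image("scene");t=get_image("top");o=get_obs();print(o["time_s"],o["eef_pos"],o["opening"],o["grip_force"],o["ft_force"],o["moment"])
i=s["img"][170:260,110:230,::-1];j=t["img"][160:250,340:460,::-1]
cv2.imwrite("pics/c3.png",np.hstack([cv2.resize(k,(400,300),interpolation=2) for k in(i,j)]))
E
```

```text
5.0333 [ 0.50747852 -0.26710411  0.136989  ] 0.002382722088402494 97.1469247341156 [-0.17645099  0.76359723  6.2654258 ] [0.09212037 0.02288205 0.03257337]
```

View pics/c3.png

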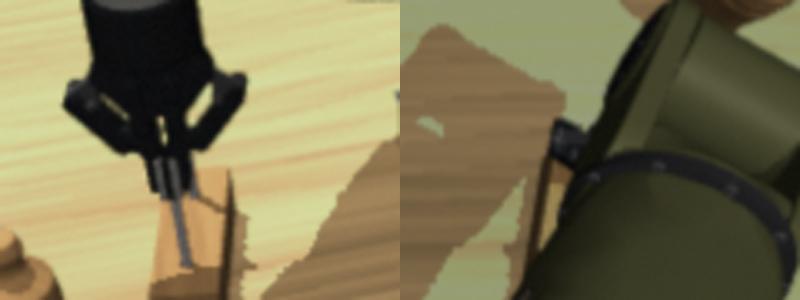

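Emit:
carry_out:
  commands:
    - [[0, 0, 5, 0], [0, 0, 15, 0], [0, 0, 20, 0], [0, 0, 20, 0], [0, 0, 20, 0], [0, 0, 0, 0], [0, 0, 0, 0]]

```text
time_s: 5.62
eef_pos: [0.5071, -0.2669, 0.2166]
eef_rot: [[-0.972, 0.235, 0.002], [0.235, 0.972, -0.001], [-0.002, -0.001, -1.0]]
ft_force: [-0.1, 0.4, -0.7]
opening: 0.002
grip_force: 96.7
```

```bash
python3 - <<'E'
from h import *
s=get_image("scene");o=get_obs();print(o["time_s"],o["eef_pos"],o["opening"],o["grip_force"],o["ft_force"],o["moment"])
i=s["img"][130:250,110:230,::-1]
cv2.imwrite("pics/c4.png",cv2.resize(i,(600,600),interpolation=2))
E
```

```text
5.6667 [ 0.5066942  -0.26671587  0.2154053 ] 0.002454854364368203 96.68952941894531 [-0.09991495 -0.1474939  -0.48749642] [0.062702   0.04474063 0.02092608]
```

View pics/c4.png

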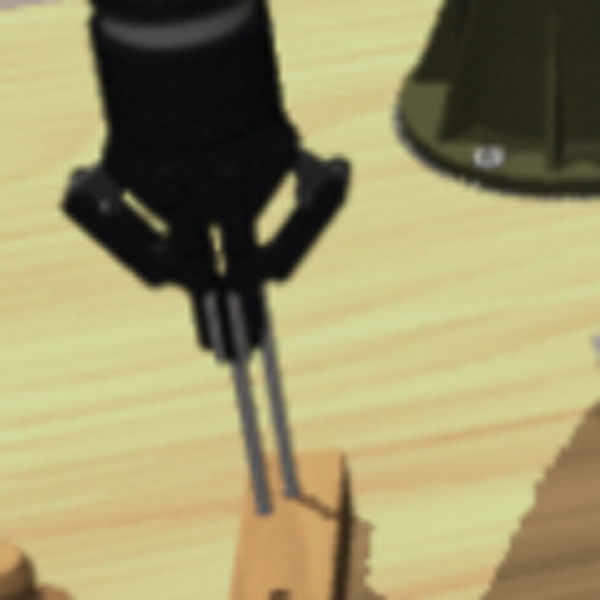

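The rod is held and lifted: in the crop its foot is at (264,512), about scene pixel (163,232), and it hangs about upright.

Emit:
carry_out:
  commands:
    - [[0, 0, 20, 0], [0, 0, 20, 0], [4, 14, 0, 0], [8, 26, 0, 0], [9, 30, 0, 0], [9, 30, 0, 0], [9, 30, 0, 0], [9, 30, 0, 0], [9, 30, 0, 0], [8, 26, 0, 0], [6, 20, 0, 0], [4, 13, 0, 0], [0.4, 0.2, 0, 0], [0, 0, 0, 0], [0, 0, 0, 0], [0, 0, 0, 0]]

```text
time_s: 7.0
eef_pos: [0.582, -0.0186, 0.2551]
eef_rot: [[-0.972, 0.236, -0.0], [0.236, 0.972, -0.0], [0.0, -0.0, -1.0]]
ft_force: [-0.9, 0.0, -0.5]
opening: 0.0022
grip_force: 96.8
```

```bash
python3 - <<'E'
from h import *
s=get_image("scene");t=get_image("top");o=get_obs();p=o["eef_pos"];print(o["time_s"],p,o["ft_force"])
f=p-[0,0,.120]
print("expected foot px",proj(s,f),proj(t,f),"top of rod vis",proj(s,p-[0,0,.025]),"rim",proj(s,(.5822,-.0176,.105)),proj(t,(.5822,-.0176,.105)))
i=s["img"][170:245,230:330,::-1];j=t["img"][150:225,250:350,::-1]
cv2.imwrite("pics/c5.png",np.hstack([cv2.resize(k,(400,300),interpolation=2) for k in(i,j)]))
E
```

```text
7.1 [ 0.58205558 -0.01844324  0.25525531] [ 0.04901249  0.04794539 -1.05888589]
expected foot px [271.1946784 218.2569947] [298.23947878 181.99577711] top of rod vis [270.9651745  184.49844872] rim [271.62353445 228.27055262] [297.31432637 184.99726464]
```

View pics/c5.png

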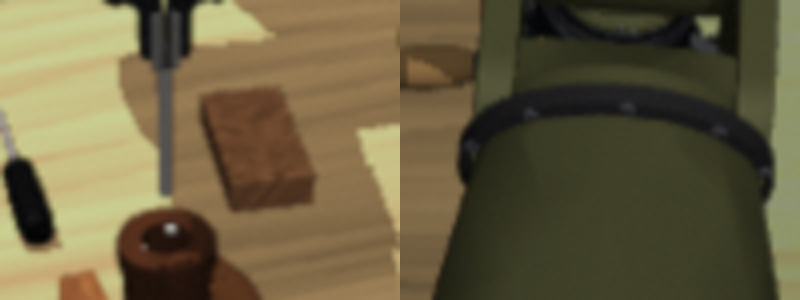

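Emit:
carry_out:
  commands:
    - [[0.2, 0.4, -20, 0], [0, 0, -25, 0], [0, 0, -25, 0], [0, 0, -20, 0], [0, 0, -10, 0], [0, 0, -3, 0], [0, 0, 0, 0], [0, 0, 0, 0]]

```text
time_s: 7.77
eef_pos: [0.5829, -0.0174, 0.1535]
eef_rot: [[-0.972, 0.235, 0.002], [0.235, 0.972, -0.0], [-0.002, 0.0, -1.0]]
ft_force: [-1.1, -0.3, -0.1]
opening: 0.002
grip_force: 96.8
```

Emit:
carry_out:
  commands:
    - [[0, 0, -2, 0], [0, 0, -1, 0], [0, 0, -1, 0], [0, 0, 0, 0], [0, 0, 0, 0]]

```text
time_s: 8.18
eef_pos: [0.5825, -0.0172, 0.1484]
eef_rot: [[-0.972, 0.235, 0.0], [0.235, 0.972, -0.0], [-0.0, -0.0, -1.0]]
ft_force: [0.2, -0.2, -0.1]
opening: 0.0021
grip_force: 96.8
```

Emit:
carry_out:
  commands:
    - [[0, 0, -1, 0], [0, 0, -1, 0], [0, 0, 0, 0], [0, 0, 0, 0], [0, 0, 0, 0]]

```text
time_s: 8.6
eef_pos: [0.5824, -0.0171, 0.1463]
eef_rot: [[-0.972, 0.235, -0.0], [0.235, 0.972, 0.0], [0.0, -0.0, -1.0]]
ft_force: [-0.4, 0.0, -0.5]
opening: 0.0023
grip_force: 96.8
```

Emit:
carry_out:
  commands:
    - [[0, 0, -1, 0], [0, 0, -1, 0], [0, 0, 0, 0], [0, 0, 0, 0], [0, 0, 0, 0]]

```text
time_s: 9.02
eef_pos: [0.5824, -0.0172, 0.1443]
eef_rot: [[-0.972, 0.235, -0.0], [0.235, 0.972, -0.0], [0.0, -0.0, -1.0]]
ft_force: [-0.8, -0.4, -1.1]
opening: 0.0025
grip_force: 96.8
```

Emit:
carry_out:
  commands:
    - [[0, 0, -1, 0], [0, 0, -1, 0], [0, 0, 0, 0], [0, 0, 0, 0], [0, 0, 0, 0]]

```text
time_s: 9.43
eef_pos: [0.5825, -0.0172, 0.1423]
eef_rot: [[-0.972, 0.235, 0.0], [0.235, 0.972, 0.0], [-0.0, 0.0, -1.0]]
ft_force: [-0.5, 0.4, 0.8]
opening: 0.002
grip_force: 96.8
```

Emit:
carry_out:
  commands:
    - [[0, 0, -1, 0], [0, 0, -1, 0], [0, 0, 0, 0], [0, 0, 0, 0], [0, 0, 0, 0]]

```text
time_s: 9.85
eef_pos: [0.5828, -0.0171, 0.1408]
eef_rot: [[-0.972, 0.235, 0.001], [0.235, 0.972, -0.0], [-0.001, 0.0, -1.0]]
ft_force: [0.6, 0.8, 4.7]
opening: 0.0021
grip_force: 97.3
```

Emit:
carry_out:
  commands:
    - [[0, 0, -1, 0], [0, 0, -1, 0], [0, 0, 0, 0], [0, 0, 0, 0], [0, 0, 0, 0]]

```text
time_s: 10.27
eef_pos: [0.5826, -0.0171, 0.1385]
eef_rot: [[-0.972, 0.235, 0.001], [0.235, 0.972, 0.0], [-0.001, 0.0, -1.0]]
ft_force: [0.4, 0.8, 4.1]
opening: 0.0021
grip_force: 97.3
```

Emit:
carry_out:
  commands:
    - [[0, 0, -1, 0], [0, 0, -1, 0], [0, 0, -1, 0], [0, 0, 0, 0], [0, 0, 0, 0]]

```text
time_s: 10.68
eef_pos: [0.5824, -0.0171, 0.1352]
eef_rot: [[-0.972, 0.235, -0.0], [0.235, 0.972, 0.0], [0.0, 0.0, -1.0]]
ft_force: [1.1, 1.0, 2.6]
opening: 0.0022
grip_force: 97.1
```

Emit:
carry_out:
  commands:
    - [[0, 0, -1, 0], [0, 0, -1, 0], [0, 0, 0, 0], [0, 0, 0, 0]]

```text
time_s: 11.02
eef_pos: [0.5823, -0.0171, 0.1331]
eef_rot: [[-0.972, 0.235, -0.0], [0.235, 0.972, 0.0], [0.0, 0.0, -1.0]]
ft_force: [0.9, 1.5, 2.0]
opening: 0.002
grip_force: 97.1
```

Emit:
carry_out:
  commands:
    - [[0, 0, -1, 0], [0, 0, -0.5, 0], [0, 0, 0, 0], [0, 0, 0, 0]]

```text
time_s: 11.35
eef_pos: [0.583, -0.0173, 0.1329]
eef_rot: [[-0.972, 0.235, 0.002], [0.235, 0.972, -0.0], [-0.002, 0.0, -1.0]]
ft_force: [-0.1, 0.4, 10.7]
opening: 0.002
grip_force: 98.0
```

Emit:
carry_out:
  commands:
    - [[0, 0, -0.5, 0], [0, 0, -0.5, 0], [0, 0, 0, 0], [0, 0, 0, 0]]

```text
time_s: 11.68
eef_pos: [0.5835, -0.0174, 0.1327]
eef_rot: [[-0.972, 0.235, 0.004], [0.235, 0.972, -0.001], [-0.004, 0.0, -1.0]]
ft_force: [-0.4, -0.1, 16.8]
opening: 0.0021
grip_force: 98.7
```

Emit:
carry_out:
  commands:
    - [[0, 0, 1, 0], [0, 0, 0, 0], [0, 0, 0, 0], [0, 0, 0, 0]]
  hand: 0.4

```text
time_s: 12.02
eef_pos: [0.5821, -0.0172, 0.1312]
eef_rot: [[-0.972, 0.235, -0.001], [0.235, 0.972, 0.0], [0.001, -0.0, -1.0]]
ft_force: [0.6, -0.1, 0.1]
opening: 0.0342
grip_force: 0.0
```

Emit:
carry_out:
  commands:
    - [[0, 0, 20, 0], [0, 0, 30, 0], [0, 0, 40, 0], [-8, 17, 20, 0], [-14, 29, 0, 0], [-14, 29, 0, 0], [-14, 29, 0, 0], [-14, 29, 0, 0], [-14, 29, 0, 0], [-14, 29, 0, 0], [-14, 29, 0, 0], [-14, 29, 0, 0], [-14, 29, 0, 0], [-14, 29, 0, 0], [-13, 24, 0, 0], [0, 0, 0, 0], [0, 0, 0, 0]]

```text
time_s: 13.43
eef_pos: [0.4208, 0.3146, 0.2414]
eef_rot: [[-0.973, 0.232, -0.001], [0.232, 0.973, -0.0], [0.0, -0.001, -1.0]]
ft_force: [0.3, 0.1, 0.2]
opening: 0.0342
grip_force: 0.0
```

```bash
python3 - <<'E'
from h import *
s=get_image("scene");t=get_image("top");o=get_obs();p=o["eef_pos"];print(o["time_s"],p,o["ft_force"])
i=s["img"][205:265,232:312,::-1];j=t["img"][156:216,258:338,::-1]
cv2.imwrite("pics/c6.png",np.hstack([cv2.resize(k,(400,300),interpolation=2) for k in(i,j)]))
print(proj(s,(.5825,-.0173,.119)),proj(t,(.5825,-.0173,.119)),proj(s,(.5822,-.0176,.105)),proj(t,(.5822,-.0176,.105)))
E
```

```text
13.5333 [0.42161415 0.31336338 0.24153385] [0.71173782 0.11791044 0.41194272]
[271.75239657 223.7136475 ] [297.44912981 183.4832506 ] [271.62353445 228.27055262] [297.31432637 184.99726464]
```

View pics/c6.png

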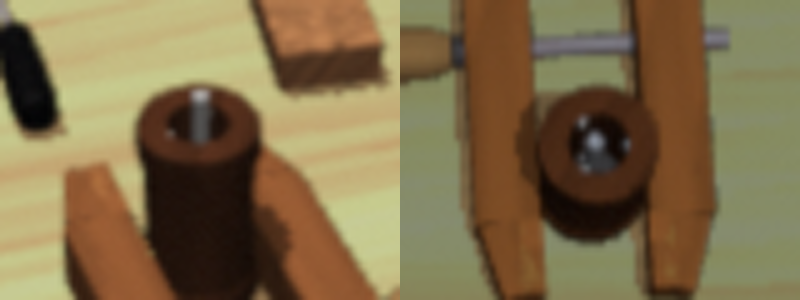

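Emit:
carry_out:
  commands:
    - [[1.9, -0.4, -30, 7], [0, 0, -35, 7], [0, 0, -35, 7], [0, 0, -35, 7], [0, 0, -20, 7], [0, 0, -10, 7], [0, 0, 0, 7], [0, 0, 0, 7], [0, 0, 0, 7], [0, 0, 0, 7], [0, 0, 0, 7], [0, 0, 0, 7], [0, 0, 0, 6], [0, 0, 0, 0]]
  hand: 0.6

```text
time_s: 14.7
eef_pos: [0.424, 0.3125, 0.0768]
eef_rot: [[-0.231, -0.973, -0.0], [-0.973, 0.231, -0.0], [0.0, -0.0, -1.0]]
ft_force: [0.3, 0.3, -0.2]
opening: 0.0511
grip_force: 0.0
```

Emit:
carry_out:
  commands:
    - [[0, 0, -10, 0], [0, 0, -7.5, 0], [0, 0, 0, 0], [0, 0, 0, 0]]

```text
time_s: 15.03
eef_pos: [0.4231, 0.3131, 0.0584]
eef_rot: [[-0.236, -0.972, -0.001], [-0.972, 0.236, -0.001], [0.001, 0.001, -1.0]]
ft_force: [-0.4, -0.4, 0.7]
opening: 0.0512
grip_force: 0.0
```

Emit:
carry_out:
  commands:
    - [[0, 0, 0, 0], [0, 0, 0, 0], [0, 0, 0, 0], [0, 0, 0, 0], [0, 0, 0, 0], [0, 0, 0, 0]]
  hand: 0
  newtons: 20

```text
time_s: 15.53
eef_pos: [0.4234, 0.3135, 0.0595]
eef_rot: [[-0.235, -0.972, 0.0], [-0.972, 0.235, 0.0], [-0.0, -0.0, -1.0]]
ft_force: [-0.5, -0.6, 1.1]
opening: 0.0232
grip_force: 20.2
```

Emit:
carry_out:
  commands:
    - [[0, 0, 0, 0], [0, 0, 0, 0], [0, 0, 0, 0], [0, 0, 0, -7], [0, 0, 0, -7], [0, 0, 0, -7], [0, 0, 0, -7], [0, 0, 0, -7], [0, 0, 0, -7], [0, 0, 0, -7], [0, 0, 0, -7], [0, 0, 0, -7], [0, 0, 0, -7], [0, 0, 0, -7], [0, 0, 0, -7], [0, 0, 0, -6], [0, 0, 0, 0], [0, 0, 0, 0]]
  hand: 0.6

```text
time_s: 17.03
eef_pos: [0.4233, 0.3134, 0.0592]
eef_rot: [[-0.973, 0.231, -0.0], [0.231, 0.973, -0.0], [0.0, -0.0, -1.0]]
ft_force: [0.0, 0.9, 0.3]
opening: 0.0509
grip_force: 0.0
```

Emit:
carry_out:
  commands:
    - [[0, 0, 0, 0], [0, 0, 0, 0], [0, 0, 0, 0], [0, 0, 0, 0], [0, 0, 0, 0], [0, 0, 0, 0]]
  hand: 0
  newtons: 60

```text
time_s: 17.53
eef_pos: [0.4234, 0.3135, 0.0594]
eef_rot: [[-0.972, 0.234, 0.0], [0.234, 0.972, 0.0], [-0.0, 0.0, -1.0]]
ft_force: [-0.4, -0.9, 3.2]
opening: 0.0219
grip_force: 58.6
```

Emit:
carry_out:
  commands:
    - [[0, 0, 5, 0], [0, 0, 20, 0], [0, 0, 35, 0], [0, 0, 35, 0], [0, 0, 40, 0], [7, -15, 0, 0], [14, -29, 0, 0], [14, -29, 0, 0], [14, -29, 0, 0], [14, -29, 0, 0], [14, -29, 0, 0], [14, -29, 0, 0], [14, -29, 0, 0], [14, -29, 0, 0], [14, -29, 0, 0], [14, -29, 0, 0], [12, -26, 0, 0], [0, 0, 0, 0], [0, 0, 0, 0], [0, 0, 0, 0]]

```text
time_s: 19.2
eef_pos: [0.582, -0.0172, 0.1941]
eef_rot: [[-0.972, 0.235, -0.001], [0.235, 0.972, 0.0], [0.001, 0.0, -1.0]]
ft_force: [0.4, 0.2, -1.1]
opening: 0.0215
grip_force: 58.9
```

```bash
python3 - <<'E'
from h import *
s=get_image("scene");t=get_image("top");o=get_obs();p=o["eef_pos"];print(o["time_s"],p,o["ft_force"])
i=s["img"][170:245,222:322,::-1]
cv2.imwrite("pics/c7.png",cv2.resize(i,(800,600),interpolation=2))
f=p-[0,0,.059]
for n,q in(("spigot foot",f),("disc top",f+[0,0,.03]),("disc bot",f+[0,0,.01]),("rim",(.5822,-.0176,.105))): print(n,(proj(s,q)-[222,170]+.5)*8)
E
```

```text
19.3 [ 0.58199864 -0.01657813  0.19438154] [-0.83640042 -0.13892821  0.48510993]
spigot foot [403.58018028 388.39775102]
disc top [403.1017438  306.09404464]
disc bot [403.4208325  361.25770108]
rim [400.98827557 470.16442096]
```

View pics/c7.png

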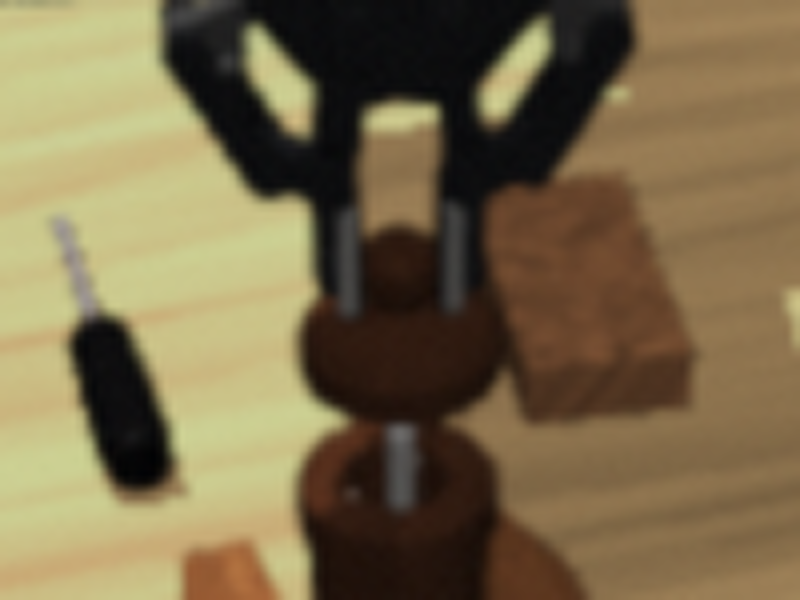

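Emit:
carry_out:
  commands:
    - [[0.7, -0.6, -10, 0], [0, 0, -10, 0], [0, 0, -6, 0], [0, 0, -2, 0], [0, 0, 0, 0], [0, 0, 0, 0], [0, 0, 0, 0]]

```text
time_s: 19.88
eef_pos: [0.5832, -0.0182, 0.1666]
eef_rot: [[-0.972, 0.235, 0.001], [0.235, 0.972, -0.0], [-0.001, 0.0, -1.0]]
ft_force: [0.1, -0.0, -0.0]
opening: 0.0221
grip_force: 58.9
```

Emit:
carry_out:
  commands:
    - [[0, 0, -1, 0], [0, 0, -1, 0], [0, 0, -1, 0], [0, 0, 0, 0], [0, 0, 0, 0], [0, 0, 0, 0]]

```text
time_s: 20.38
eef_pos: [0.583, -0.0182, 0.1633]
eef_rot: [[-0.972, 0.235, 0.0], [0.235, 0.972, -0.0], [-0.0, -0.0, -1.0]]
ft_force: [-0.4, 0.5, -0.4]
opening: 0.0218
grip_force: 58.9
```

Emit:
carry_out:
  commands:
    - [[0, 0, -1, 0], [0, 0, -0.5, 0], [0, 0, 0, 0], [0, 0, 0, 0], [0, 0, 0, 0]]

```text
time_s: 20.8
eef_pos: [0.5831, -0.0182, 0.1619]
eef_rot: [[-0.972, 0.235, 0.0], [0.235, 0.972, -0.0], [-0.0, -0.0, -1.0]]
ft_force: [-0.1, 0.3, 0.4]
opening: 0.0219
grip_force: 59.1
```

Emit:
carry_out:
  commands:
    - [[0, 0, -1, 0], [0, 0, -0.5, 0], [0, 0, 0, 0], [0, 0, 0, 0], [0, 0, 0, 0]]

```text
time_s: 21.22
eef_pos: [0.5836, -0.0183, 0.1614]
eef_rot: [[-0.972, 0.235, 0.002], [0.235, 0.972, -0.0], [-0.002, 0.0, -1.0]]
ft_force: [-0.0, -1.8, 8.8]
opening: 0.0219
grip_force: 59.8
```

Emit:
carry_out:
  commands:
    - [[0, 0, -1, 0], [0, 0, -1, 0], [0, 0, 0, 0], [0, 0, 0, 0], [0, 0, 0, 0]]

```text
time_s: 21.63
eef_pos: [0.5843, -0.0185, 0.1608]
eef_rot: [[-0.972, 0.235, 0.005], [0.235, 0.972, -0.001], [-0.005, 0.0, -1.0]]
ft_force: [-0.5, -2.3, 17.7]
opening: 0.0217
grip_force: 60.8
```

Emit:
carry_out:
  commands:
    - [[0, 0, 2, 0], [0, 0, 0, 0], [0, -0.5, 0, 0], [0, -0.5, 0, 0], [0, 0, 0, 0], [0, 0, 0, 0]]

```text
time_s: 22.13
eef_pos: [0.5836, -0.0188, 0.1612]
eef_rot: [[-0.972, 0.235, 0.002], [0.235, 0.972, 0.001], [-0.002, 0.001, -1.0]]
ft_force: [0.6, 2.9, 8.0]
opening: 0.0215
grip_force: 59.8
```

Emit:
carry_out:
  commands:
    - [[0, 0, -1, 0], [0, 0, -1, 0], [0, 0, 0, 0], [0, 0, 0, 0], [0, 0, 0, 0]]

```text
time_s: 22.55
eef_pos: [0.5835, -0.0191, 0.1588]
eef_rot: [[-0.972, 0.235, 0.002], [0.235, 0.972, -0.0], [-0.002, 0.0, -1.0]]
ft_force: [0.7, 0.5, 5.2]
opening: 0.0218
grip_force: 59.8
```

Emit:
carry_out:
  commands:
    - [[0, 0, -1, 0], [0, 0, -1, 0], [0, 0, 0, 0], [0, 0, 0, 0]]

```text
time_s: 22.88
eef_pos: [0.5834, -0.0192, 0.1568]
eef_rot: [[-0.972, 0.235, 0.001], [0.235, 0.972, -0.0], [-0.001, 0.0, -1.0]]
ft_force: [1.8, -0.3, 5.6]
opening: 0.0216
grip_force: 59.8
```

Emit:
carry_out:
  commands:
    - [[0, 0, -1, 0], [0, 0, -1, 0], [0, 0, 0, 0], [0, 0, 0, 0]]

```text
time_s: 23.22
eef_pos: [0.5835, -0.0192, 0.1547]
eef_rot: [[-0.972, 0.235, 0.002], [0.235, 0.972, -0.0], [-0.002, 0.0, -1.0]]
ft_force: [3.9, -0.9, 5.3]
opening: 0.0222
grip_force: 59.8
```

Emit:
carry_out:
  commands:
    - [[0, 0, -1, 0], [0, 0, -1, 0], [0, 0, 0, 0], [0, 0, 0, 0]]

```text
time_s: 23.55
eef_pos: [0.5838, -0.019, 0.1543]
eef_rot: [[-0.972, 0.234, 0.003], [0.234, 0.972, -0.0], [-0.003, 0.001, -1.0]]
ft_force: [-2.0, 2.1, 19.9]
opening: 0.0217
grip_force: 61.3
```

Emit:
carry_out:
  commands:
    - [[0, 0, -1, 0], [0, 0, -1, 0], [0, 0, 0, 0], [0, 0, 0, 0]]

```text
time_s: 23.88
eef_pos: [0.5839, -0.0189, 0.1542]
eef_rot: [[-0.972, 0.234, 0.004], [0.234, 0.972, -0.0], [-0.004, 0.001, -1.0]]
ft_force: [-12.7, 3.6, 37.5]
opening: 0.0218
grip_force: 63.2
```

Emit:
carry_out:
  commands:
    - [[0, 0, 3.5, 0], [0, 0, 0, 0], [0, 0, 0, 0]]

```text
time_s: 24.13
eef_pos: [0.5836, -0.0192, 0.1546]
eef_rot: [[-0.972, 0.235, 0.002], [0.235, 0.972, -0.0], [-0.002, 0.0, -1.0]]
ft_force: [1.4, 0.1, 10.9]
opening: 0.0216
grip_force: 60.7
```

Emit:
carry_out:
  commands:
    - [[0, 0, 0, 0], [0, 0, 0, 0], [0, 0, 0, 0], [0, 0, 0, 0], [0, 0, 20, 0], [0, 0, 30, 0], [0, 0, 30, 0], [0, 0, 0, 0], [0, 0, 0, 0]]
  hand: 0.6

```text
time_s: 24.88
eef_pos: [0.5834, -0.0192, 0.235]
eef_rot: [[-0.972, 0.235, 0.003], [0.235, 0.972, -0.0], [-0.003, 0.0, -1.0]]
ft_force: [-0.1, 0.5, -0.1]
opening: 0.051
grip_force: 0.0
```

```bash
python3 - <<'E'
from h import *
s=get_image("scene");o=get_obs();print(o["time_s"],o["eef_pos"])
cv2.imwrite("pics/c8.png",cv2.resize(s["img"][175:265,212:332,::-1],(800,600),interpolation=2))
m=(.5835,-.019)
for z in(.105,.125,.149): print(z,(proj(s,(*m,z))-[212,175]+.5)*6.667)
E
```

```text
24.9333 [ 0.58289688 -0.01910933  0.23347094]
0.105 [398.19296954 361.44093722]
0.125 [397.87150761 317.39224838]
0.149 [397.4836523  263.26944063]
```

View pics/c8.png

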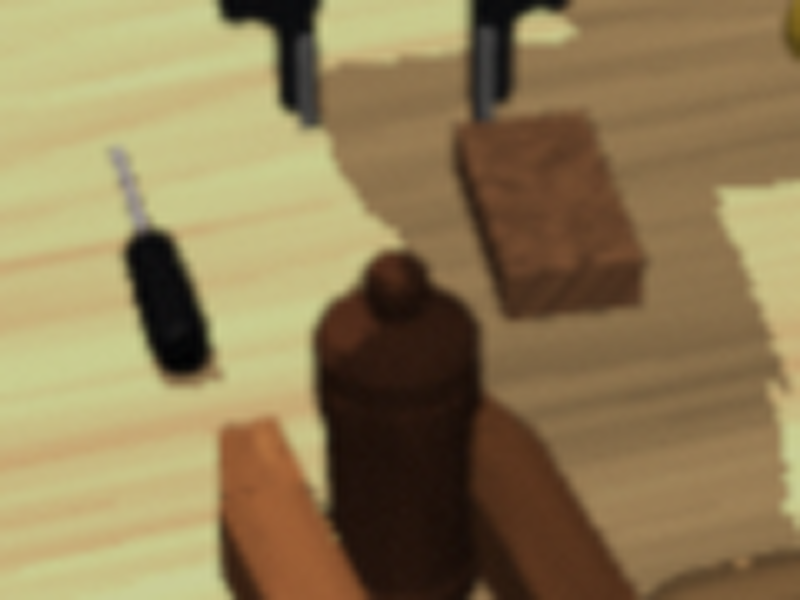

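The view shows the head seated on the body, its joint line level at row ≈385 and the knob at (397,285). I'll finish with one press from above using shut fingers, which also checks the height.

Emit:
carry_out:
  commands:
    - [[0, 0, 0, 0], [0, 0, 0, 0], [0, 0, 0, 0], [0, 0, 0, 0], [0, 0, -20, 0], [0, 0, -20, 0], [0, 0, -12, 0], [0, 0, -4, 0], [0, 0, 0, 0], [0, 0, 0, 0]]
  hand: 0
  newtons: 20

```text
time_s: 25.77
eef_pos: [0.5833, -0.0192, 0.1785]
eef_rot: [[-0.972, 0.235, 0.001], [0.235, 0.972, -0.0], [-0.001, 0.0, -1.0]]
ft_force: [1.4, -0.2, 0.2]
opening: -0.0005
grip_force: 0.0
```

Emit:
carry_out:
  commands:
    - [[0, 0, -1.5, 0], [0, 0, -1.5, 0], [0, 0, -1.5, 0], [0, 0, -1.5, 0], [0, 0, 0, 0], [0, 0, 0, 0]]

```text
time_s: 26.27
eef_pos: [0.5837, -0.0188, 0.1745]
eef_rot: [[-0.972, 0.234, 0.004], [0.234, 0.972, 0.0], [-0.003, 0.001, -1.0]]
ft_force: [-6.9, 2.8, 20.0]
opening: 0.0001
grip_force: 9.9
```

Emit:
carry_out:
  commands:
    - [[0, 0, 10, 0], [0, 0, 25, 0], [0, 0, 35, 0], [0, 0, 30, 0], [0, 0, 0, 0], [0, 0, 0, 0], [0, 0, 0, 0]]

```text
time_s: 26.85
eef_pos: [0.5828, -0.0192, 0.2713]
eef_rot: [[-0.972, 0.235, -0.001], [0.235, 0.972, 0.0], [0.001, -0.0, -1.0]]
ft_force: [0.2, -0.2, 0.1]
opening: 0.0001
grip_force: 0.0
```

```bash
python3 -c "
from plant import *
print(get_obs()['eef_pos']);print(sign_off())"
```

```text
[ 0.58279494 -0.01915599  0.27130363]
the job is handed in; nothing more can be done
None
```

The shaft stopped firmly at the socket-floor height, standing upright, and the small brown head is pressed down level and within about 0.5 mm of its seated height; I handed the job in at about 27 s, with no verdict returned.

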